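Lock the display case bolt

ROBOT

A 6-joint arm with a two-finger parallel gripper is mounted at the origin on the work surface. World frame = base frame: x ahead of the robot, y to its left, z up, the work surface at z = 0. Lengths are in m, angles in rad, forces in N, time in s.
With the tool pointing down it reaches from about 0.3 to 0.775 m from the base axis. Payload 14.6 kg.
Tool frame: the origin (TCP) lies between the finger pads; the fingertips stand 22 mm ahead of it and the grasp point (between the pads) lies 3 mm ahead of it (arm.tip_extent is the distance from the TCP to the fingertips, in m); x points along the fingers, z is the direction in which the jaws open and shut, and the axes are right-handed (so a half turn about x gives the same grasp; the last joint's range is limited). The gripper opens to 85 mm and grips with 20 to 120 N. Pads are 22 mm wide; open, the fingers measure 114 mm over their backs; the gripper's body (76 mm by 85 mm) begins 54 mm behind the grasp point. The pads swing forward as they close: fully open they stand 13 mm farther back than shut.
Start: joints at [1.08, 0.3, 1.521, -0, 1.321, -0.067], TCP at [0.226, 0.501, 0.229] pointing down, gripper open.
Joint ranges: [-3.03, 3.03], [-0.79, 2.21], [0.23, 2.52], [-1.04, 4.18], [0, 3.07], [-2.55, 2.55]. Speed limits (rad/s): [2.22, 2.22, 2.57, 3.14, 3.14, 3.14].

INTERFACE

Orientations are given as [roll, pitch, yaw] about the fixed x, y, z axes, in that order (R = Rz(yaw) Ry(pitch) Rx(roll)).
In Python, from rig import arm gives the robot as it stands.
- The arm moves only by the shell command python3 -m pendant 'ROWS' [OPENING] [FORCE]. ROWS is JSON, a list of rows, each an object of numbers: "dx", "dy", "dz": the shift along the tool's x, y, z normalised to -1 to 1, where 1 is 0.1 m; "ax", "ay", "az": the turn, a rotation vector about the tool's x, y, z normalised to -1 to 1, where 1 is pi/2 rad. In form: [{"dx": .., "dy": .., "dz": .., "ax": .., "ay": .., "az": ..}, ...]. A call has 1 to 8 rows; each row is the pose to reach, as a shift and turn from the pose commanded when the call began, along the tool's axes at that moment; what a row does not reach only later rows make up. A row lasts 1/12 s, in which the tool goes at most 41.7 mm and 7.16 degrees, less where a joint would pass 70% of its speed; a pose out of reach is approached as far as the arm can. A call with a number of a shift or a turn outside -1 to 1 is refused whole. A call with a gripper value outside its range is refused whole. OPENING is the gripper's target within -1 to 1 (fully open at 1, half-way at 0, shut at -1), set as the call begins (- or left out, the last holds). The fingers move at their own pace and stop on an object; FORCE is the grip in N (left out, the last holds). Time passes only in rows, so rows that repeat a pose let the fingers close. It gives the time, the measured TCP pose, the force and the opening at its end, in the units of the state.
- arm.sense(): the state, without advancing time (a new reading comes with each control period).
- arm.snapshot(name): name is "scene" or "top"; returns a dict with "pixels" (480x640x3 uint8, red, green, blue), "range_z" (480x640 float32, m along the optical axis (not along the pixel's ray), 0 where there is no reading), "intrinsics" (3x3 intrinsics, pixels), "view" (4x4, takes a point from world to camera coordinates). Camera axes: x right, y down, z forward; pixel columns grow to the right and rows downward; lengths in m; the calibration is good to about 2 mm. A picture is of the moment at which its call begins.
- arm.finish_job(): hands the job in, once; it reports no verdict.
The state is a dict: "time_s": time; "q": joint angles; "dq": joint speeds; "joint_efforts": joint torques, N m; "tool_pos": TCP position; "eef_rot": TCP orientation; "contact_force": force on the tool from outside, world axes, zero at the start; "moment": the same for the moment, N m; "grip_width": opening from 0.0 (shut) to 1.0 (fully open).
Only numpy, scipy, OpenCV 4.12 (cv2) and the standard library are available. Lean on these libraries where they do the work, as an engineer would, in place of code of your own. Each camera call takes 0.05 s, during which the arm holds its last target. There are 200 camera calls.

TASK

Lock the little glass-topped display case on the shop counter: with the outside of the fingertips, push the upright pin of its bolt along the L-shaped slot to the corner, then push it round the corner to the very end of the short leg, and leave it there. Only push: do not take the pin between the fingers or pull it up, and leave the plant pot, mug, bowl and vase standing where they are.

Things in the scene. Friction and masses are not known exactly. Their poses are not given: they have to be found in the camera images.
- case: Low wooden display case, fixed to the counter, 200 x 410 mm, 75 mm high. Origin on the counter right below the slot's corner; in its frame (z up) it spans x -110..90, y -280..130 mm: glass lid at y < -60, wooden deck at y > -60. The aluminium slot plate on the deck is 12 mm thick (top 87 mm above the counter) and spans x -62..27, y -27..82 mm.
- slot_start (a point): Point at the closed end of the slot's long leg, at the plate's top surface: the pin's axis when the bolt is fully drawn back.
- slot_corner (a point): Corner of the slot, on the plate's top: the pin's axis at the corner, (0, 0, 87) mm in the case's frame. The slot is 18 mm wide; the long leg's centre line comes from slot_start (0, 55) along -y, the short leg goes on along -x to slot_end (-35, 0) mm.
- slot_end (a point): Closed end of the slot's short leg, on the plate's top: where the pin's axis must finish (it can go 2 mm further before the wall stops it). The steel keeper that the bolt enters stands on the lid at x -22..22, y -108..-84 mm of the case, 17 mm above the case top.
- pin: Upright round steel pin head, 20 mm diameter, standing 2 to 29 mm above the slot plate (89 to 116 mm above the counter). Its origin is on its axis, at counter height. A 14 mm shank below it runs in the slot with 2 mm of play to each side. It stays upright, does not turn, slides with about 1.5 N and stays where it is left.
- pin_mid (a point): Centre of the pin head, on its axis, 103 mm above the counter while the pin is down.
- bolt (a joint): Travel of bolt and pin along the long leg (along -y of the case), m: 0 fully drawn back, 0.055 at the corner (walls allow -0.002 to 0.057). At the start 0 to 0.03.
- side (a joint): Travel of the pin along the short leg (along -x of the case), m: 0 in the long leg, 0.035 at the end of the short leg (the wall stops it at 0.037). The wall between the legs lets the pin turn only when bolt is above about 0.053.
- lift (a joint): How far the pin is pulled up against its spring, m: 0 down (a spring holds it down with 5 N), 0.008 at most.
- pot: Small terracotta pot with a succulent, loose, 44 mm wide, 50 mm high, standing on the deck beside the slot plate; origin under its centre. Must stay.
- mug: White mug, loose, 80 mm wide, 90 mm high, on the counter past the deck's end (+y side of the case); origin under its centre. Must stay.
- vase: Blue vase, loose, 72 mm wide, 135 mm high, on the counter beyond the lid (+x side of the case); origin under its centre. Must stay.
- bowl: Low terracotta bowl, loose, 100 mm wide, 40 mm high, on the counter beyond the deck (+x side of the case); origin under its centre. Must stay.

How it is judged:
On the way, in this order (a step that is already met when the one before it is completed fails the run):
1. the pin has been pushed along the long leg to the corner, the bolt thrown (value of joint bolt above 0.05 m).
2. the pin has been pushed round the corner to the end of the short leg (value of joint side above 0.032 m), for 0.2 s.
At the end, for the whole second after the job is handed in: The pin rests at the end of the short leg (within 3 mm: side above 0.032 m) with the bolt thrown (above 0.050 m), the pin down (lift below 2 mm), and the pot, mug, vase and bowl within 20 mm of where they stood (value of joint bolt above 0.05 m and value of joint side above 0.032 m and value of joint lift below 0.002 m and distance of each of pot, mug, vase, bowl from where it was at the start of the episode below 0.02 m); the robot touches nothing.
It fails at once if the pin is pulled up by more than 3 mm (value of joint lift above 0.003 m).
It fails at once if the pin is taken between the fingers (touched by them with the grasp point within 8 mm of its axis) (horizontal distance between the grasp point and pin below 0.008 m and contact force between the fingers and pin above 0.3 N).
It fails at once if the pot, mug, vase or bowl is moved or lifted by more than 20 mm or tipped over (distance of any of pot, mug, vase, bowl from where it was at the start of the episode above 0.02 m or angle between any of pot, mug, vase, bowl's own z axis and vertical above 0.5 rad).
It also fails if it takes over 48 s, if anything falls off the work surface, if the arm or the gripper's body presses on something with over 40 N, if the wrist force passes 120 N, or if a joint passes its speed limit or range.

## Working session

There is one attempt and no reset: what is moved stays moved. The work goes in short steps, Python scripts to look and compute and a shell command to move; the robot and the scene stay as the last step left them, time stands still between calls to the robot, and variables do not carry over. Pictures are saved under pics/ and viewed, about 8 in all and at most 12, crops included, and the job is handed in when it is done.

```bash
ls; mkdir -p pics
python3 - <<'E'
from rig import arm
import cv2,numpy as np
s=arm.sense();print({k:np.round(v,3) for k,v in s.items()})
for n in("top","scene"):
    d=arm.snapshot(n);np.savez(f"pics/{n}0.npz",**d);cv2.imwrite(f"pics/{n}0.png",d["pixels"][:,:,::-1])
    V=np.linalg.inv(d["view"]);print(n,V.round(3),d["intrinsics"].round(1))
E
```

```text
pics
{'time_s': np.float64(0.0), 'q': array([ 1.08 ,  0.3  ,  1.522,  0.   ,  1.321, -0.067]), 'dq': array([ 0.002, -0.   , -0.   ,  0.002, -0.001,  0.001]), 'joint_efforts': array([-1.0000e-03, -5.4349e+01, -3.6179e+01, -0.0000e+00,  4.0000e-03,
       -0.0000e+00]), 'tool_pos': array([0.226, 0.501, 0.229]), 'eef_rot': array([ 3.047,  1.57 , -2.089]), 'contact_force': array([ 0.198,  0.117, -0.96 ]), 'moment': array([ 0.008,  0.02 , -0.003]), 'grip_width': np.float64(1.003)}
top [[-0.005 -0.999  0.044  0.539]
 [-1.     0.006  0.01   0.054]
 [-0.011 -0.043 -0.999  1.241]
 [ 0.     0.     0.     1.   ]] [[596.8   0.  311. ]
 [  0.  596.8 250.9]
 [  0.    0.    1. ]]
scene [[-0.146  0.7   -0.699  1.289]
 [ 0.989  0.109 -0.097  0.157]
 [ 0.008 -0.706 -0.708  0.773]
 [ 0.     0.     0.     1.   ]] [[619.1   0.  324.3]
 [  0.  619.1 243.5]
 [  0.    0.    1. ]]
```

View pics/top0.png

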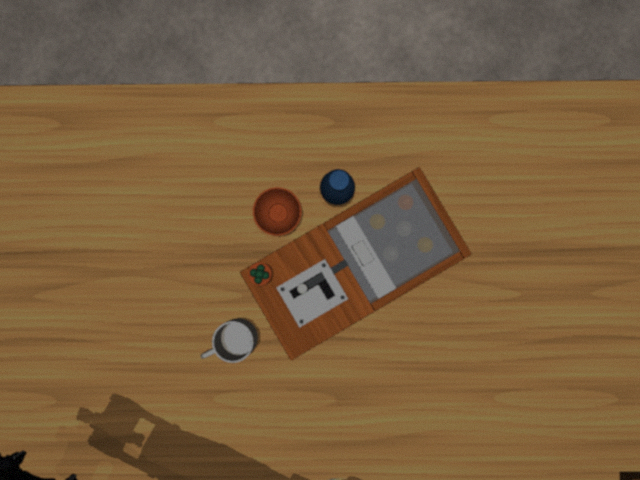

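View pics/scene0.png

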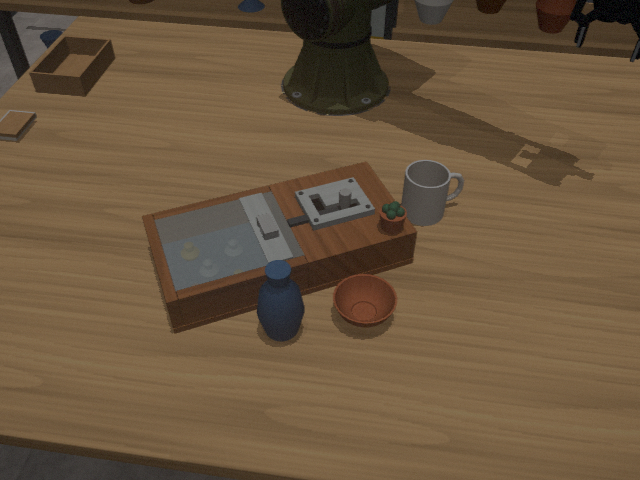

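Top view: case runs from about (265,315) to (445,210), with the plate near (312,293), pin ~(302,288), pot ~(260,273) and mug ~(235,340). Scene view agrees. I'll enlarge a crop.

Run:
```python
import cv2,numpy as np
i=cv2.imread("pics/top0.png")[240:360,230:390]
cv2.imwrite("pics/c1.png",cv2.resize(i,None,fx=5,fy=5,interpolation=cv2.INTER_CUBIC)*1)
```

```text
(no output)
```

View pics/c1.png

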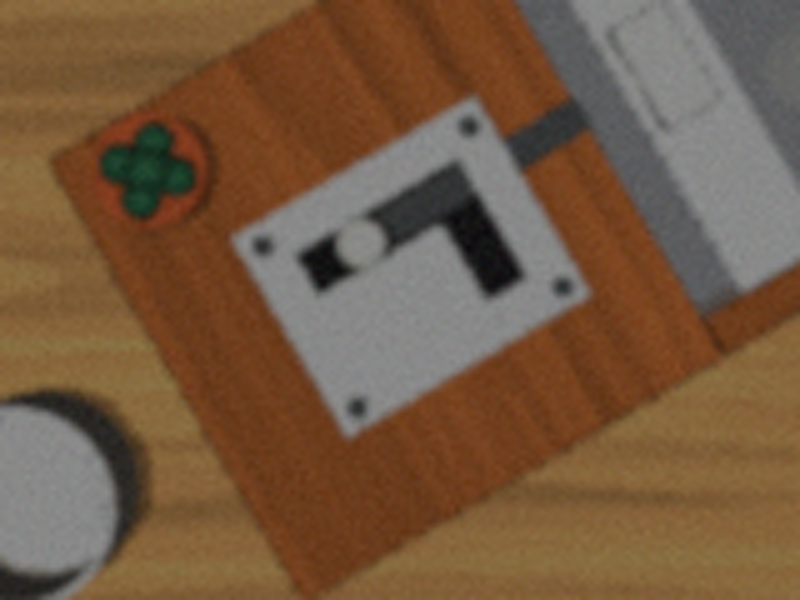

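Crop (x5): plate corners (232,238), (473,95), (592,297), (348,438); pin top (360,243); deck corners (52,160), (308,598); pot centre ~(150,170).

```bash
cat > h.py <<'E'
import numpy as np
def ray(d,uv,z):
    V=np.linalg.inv(d["view"]);K=d["intrinsics"]
    r=V[:3,:3]@np.linalg.solve(K,[uv[0],uv[1],1]);o=V[:3,3]
    return (o+r*(z-o[2])/r[2])[:2]
def crop(u,x0=230,y0=240,f=5): return (np.array(u)+.5)/f-.5+[x0,y0]
def fit(A,B): # B = R A + t
    A=np.array(A,float);B=np.array(B);a=A-A.mean(0);b=B-B.mean(0)
    th=np.arctan2((a[:,0]*b[:,1]-a[:,1]*b[:,0]).sum(),(a*b).sum())
    R=np.array([[np.cos(th),-np.sin(th)],[np.sin(th),np.cos(th)]]);t=B.mean(0)-R@A.mean(0)
    return th,R,t,(A@R.T+t-B)
E
python3 - <<'E'
from h import *
d=np.load("pics/top0.npz")
loc=[(.027,.082),(.027,-.027),(-.062,-.027),(-.062,.082),(.09,.13),(-.11,.13)]
px=[(232,238),(473,95),(592,297),(348,438),(52,160),(308,598)];z=[.087]*4+[.075]*2
B=[ray(d,crop(p),zz) for p,zz in zip(px,z)]
th,R,t,e=fit(loc,B);print("th",th,"corner",t,"err mm\n",(e*1e3).round(1))
p=ray(d,crop((360,243)),.116);print("pin",p,"local mm",(R.T@(p-t)*1e3).round(1))
p=ray(d,crop((150,172)),.13);print("pot local",(R.T@(p-t)*1e3).round(1))
print("mug",R.T@(ray(d,(236,341),.09)-t),"end",R@[-.035,0]+t,"start",R@[0,.055]+t)
# scene-depth check of the pin top
s=np.load("pics/scene0.npz");V=np.linalg.inv(s["view"]);K=s["intrinsics"]
v,u=np.mgrid[0:480,0:640];Z=s["range_z"]
P=np.stack([(u-K[0,2])/K[0,0]*Z,(v-K[1,2])/K[1,1]*Z,Z],-1)@V[:3,:3].T+V[:3,3]
L=(P[...,:2]-t)@R
m=(Z>0)&(abs(L[...,0])<.03)&(L[...,1]>-.02)&(L[...,1]<.075)&(P[...,2]>.108)&(P[...,2]<.125)
print(m.sum(),(L[m].mean(0)*1e3).round(1),P[m][:,2].max())
m=(Z>0)&(L[...,0]>-.06)&(L[...,0]<.025)&(L[...,1]>-.025)&(L[...,1]<.08);print("plate z",np.median(P[m][:,2]))
for c in [(.027,.082),(.027,-.027),(-.062,-.027),(-.062,.082)]:
    q=s["view"]@np.r_[R@c+t,.087,1];q=K@q[:3];print((q/q[2])[:2].round(1),end=" ")
E
```

```text
th 0.5242101302331494 corner [0.53706614 0.0487547 ] err mm
 [[ 0.3 -0.4]
 [ 0.1 -1.3]
 [ 1.2 -0.4]
 [ 0.4 -0.4]
 [ 0.3  1.5]
 [-2.4  1. ]]
pin [0.51742376 0.08339483] local mm [ 0.3 39.8]
pot local [62.7 93.6]
mug [-0.02354634  0.20050016] end [0.50676596 0.03123618] start [0.50953703 0.09636928]
122 [ 3.5 37.8] 0.11970313571119107
plate z 0.08845177723853437
[374.3 209.1] [312.9 225.4] [294.2 191.9] [352.9 177.4]
```

```bash
cat >> h.py <<'E'
from scipy.spatial.transform import Rotation as Ro
TH=0.5242; C=np.array([.5371,.0488]); RC=np.array([[np.cos(TH),-np.sin(TH)],[np.sin(TH),np.cos(TH)]])
def st():
    from rig import arm
    s=arm.sense();T=Ro.from_euler("xyz",s["eef_rot"]).as_matrix();p=np.array(s["tool_pos"])
    l=RC.T@(p[:2]-C)*1e3
    print("t",round(float(s["time_s"]),2),"local mm",l.round(1),"z",p[2].round(4),"F local",np.r_[RC.T@s["contact_force"][:2],s["contact_force"][2]].round(1),"grip",round(float(s["grip_width"]),3),"q",np.round(s["q"],2))
    return p,T
def go(x,y,z): # target in case mm, z m -> tool units
    p,T=st();w=np.r_[RC@(np.array([x,y])/1e3)+C,z]
    print("d tool units",(T.T@(w-p)/.1).round(3))
E
python3 - <<'E'
from h import *
p,T=st();print(T.round(3))
for a in (0,np.pi/2,np.pi,-np.pi/2):
    zc=np.array([np.cos(TH+a),np.sin(TH+a),0]);x=np.array([0,0,-1.]);D=np.c_[x,np.cross(zc,x),zc]
    print(a,(Ro.from_matrix(T.T@D).as_rotvec()/(np.pi/2)).round(3))
go(0,76,.21)
E
```

```text
t 0.1 local mm [-42.8 547.3] z 0.229 F local [ 0.5 -0.4 -0.7] grip 1.0 q [ 1.08  0.3   1.52 -0.    1.32 -0.07]
[[-0.    -0.912  0.411]
 [-0.001  0.411  0.912]
 [-1.     0.    -0.001]]
0 [ 0.396 -0.001  0.   ]
1.5707963267948966 [-0.604 -0.001 -0.   ]
3.141592653589793 [-1.604e+00 -0.000e+00 -1.000e-03]
-1.5707963267948966 [ 1.396e+00 -0.000e+00  1.000e-03]
t 0.1 local mm [-42.8 547.3] z 0.229 F local [ 0.5 -0.4 -0.7] grip 1.0 q [ 1.08  0.3   1.52 -0.    1.32 -0.07]
d tool units [ 0.192 -4.078 -2.401]
```

```bash
python3 -m pendant '[{"dy":-0.82,"dz":-0.48,"ax":0.396},{"dy":-0.82,"dz":-0.48,"ax":0.396},{"dy":-0.82,"dz":-0.48,"ax":0.396},{"dy":-0.82,"dz":-0.48,"ax":0.396},{"dy":-0.82,"dz":-0.48,"ax":0.396},{"dy":-0.82,"dz":-0.48,"ax":0.396},{"dy":-0.82,"dz":-0.48,"ax":0.396}]' -1
python3 - <<'E'
from h import *
print(st()[1].round(3)); go(0,76,.21)
E
```

```text
t 0.1 local mm [-42.8 547.3] z 0.229 F local [ 0.5 -0.4 -0.7] grip 1.0 q [ 1.08  0.3   1.52 -0.    1.32 -0.07]
[[-0.    -0.912  0.411]
 [-0.001  0.411  0.912]
 [-1.     0.    -0.001]]
t 0.1 local mm [-42.8 547.3] z 0.229 F local [ 0.5 -0.4 -0.7] grip 1.0 q [ 1.08  0.3   1.52 -0.    1.32 -0.07]
d tool units [ 0.192 -4.078 -2.401]invalid input
```

```bash
python3 -m pendant '[{"dx":0,"dy":-0.82,"dz":-0.48,"ax":0.396,"ay":0,"az":0},{"dx":0,"dy":-0.82,"dz":-0.48,"ax":0.396,"ay":0,"az":0},{"dx":0,"dy":-0.82,"dz":-0.48,"ax":0.396,"ay":0,"az":0},{"dx":0,"dy":-0.82,"dz":-0.48,"ax":0.396,"ay":0,"az":0},{"dx":0,"dy":-0.82,"dz":-0.48,"ax":0.396,"ay":0,"az":0},{"dx":0,"dy":-0.82,"dz":-0.48,"ax":0.396,"ay":0,"az":0},{"dx":0,"dy":-0.82,"dz":-0.48,"ax":0.396,"ay":0,"az":0}]' -1
python3 - <<'E'
from h import *
print(st()[1].round(3)); go(0,76,.21)
E
```

```text
time_s: 0.68
tool_pos: [0.2811, 0.4238, 0.2293]
eef_rot: [-2.796, 1.57, -2.267]
contact_force: [0.1, 0.5, -0.8]
grip_width: 0.006
t 0.68 local mm [-33.9 452.8] z 0.2293 F local [ 0.3  0.4 -0.8] grip 0.006 q [0.91 0.21 1.64 0.   1.3  0.38]
[[-0.    -0.505  0.863]
 [-0.     0.863  0.505]
 [-1.    -0.    -0.   ]]
t 0.68 local mm [-33.9 452.8] z 0.2293 F local [ 0.3  0.4 -0.8] grip 0.006 q [0.91 0.21 1.64 0.   1.3  0.38]
d tool units [ 0.193 -3.769  0.322]
```

```bash
for i in 1 2 3; do python3 -m pendant '[{"dx":0,"dy":-0.5,"dz":0.05,"ax":0,"ay":0,"az":0},{"dx":0,"dy":-0.95,"dz":0.09,"ax":0,"ay":0,"az":0},{"dx":0,"dy":-0.95,"dz":0.09,"ax":0,"ay":0,"az":0},{"dx":0,"dy":-0.95,"dz":0.09,"ax":0,"ay":0,"az":0}]' | head -2; done
python3 - <<'E'
from h import *
go(0,74,.21)
E
```

```text
time_s: 1.02
tool_pos: [0.3378, 0.3445, 0.2295]
time_s: 1.35
tool_pos: [0.393, 0.2673, 0.2294]
time_s: 1.68
tool_pos: [0.4482, 0.1901, 0.2293]
t 1.68 local mm [ -6.2 166.8] z 0.2293 F local [0.1 0.3 0.5] grip 0.003 q [ 0.33  0.16  1.69 -0.    1.29 -0.2 ]
d tool units [ 0.193 -0.928  0.062]
```

```bash
python3 -m pendant '[{"dx":0,"dy":-0.5,"dz":0.03,"ax":0,"ay":0,"az":0},{"dx":0,"dy":-0.91,"dz":0.06,"ax":0,"ay":0,"az":0},{"dx":0,"dy":-0.91,"dz":0.06,"ax":0,"ay":0,"az":0},{"dx":0.2,"dy":-0.91,"dz":0.06,"ax":0,"ay":0,"az":0},{"dx":0.5,"dy":-0.91,"dz":0.06,"ax":0,"ay":0,"az":0},{"dx":0.8,"dy":-0.91,"dz":0.06,"ax":0,"ay":0,"az":0},{"dx":1.0,"dy":-0.91,"dz":0.06,"ax":0,"ay":0,"az":0},{"dx":1.0,"dy":-0.91,"dz":0.06,"ax":0,"ay":0,"az":0}]'
python3 - <<'E'
from h import *
go(0,76,.117)
from rig import arm;import cv2
print(arm.tip_extent)
d=arm.snapshot("scene");cv2.imwrite("pics/s1.png",cv2.resize(d["pixels"][110:260,250:450,::-1],None,fx=4,fy=4,interpolation=cv2.INTER_CUBIC))
E
```

```text
time_s: 2.35
tool_pos: [0.4958, 0.1166, 0.1256]
eef_rot: [2.721, 1.564, -3.034]
contact_force: [-0.9, 0.2, -0.4]
grip_width: -0.002
t 2.35 local mm [-1.8 79.4] z 0.1256 F local [-0.6  0.6 -0.4] grip -0.002 q [ 0.16  0.33  1.74  0.    1.08 -0.37]
d tool units [ 0.086 -0.034  0.019]
0.022
```

View pics/s1.png

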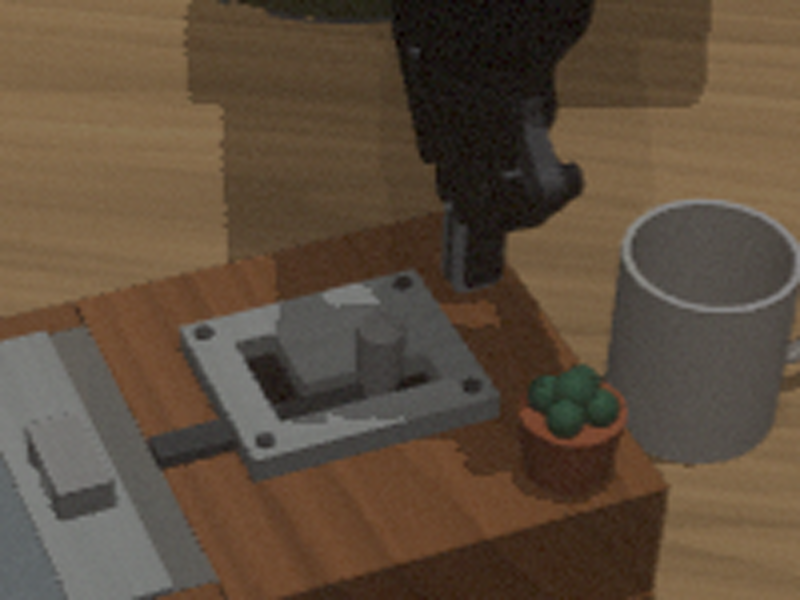

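Fingertip bottom is at crop (470,285), a bit higher or further -x than I'd expect; measuring with depth.

```bash
cat >> h.py <<'E'
def cloud(n):
    from rig import arm
    s=arm.snapshot(n);V=np.linalg.inv(s["view"]);K=s["intrinsics"];v,u=np.mgrid[0:480,0:640];Z=s["range_z"]
    P=np.stack([(u-K[0,2])/K[0,0]*Z,(v-K[1,2])/K[1,1]*Z,Z],-1)@V[:3,:3].T+V[:3,3]
    return s,np.dstack([((P[...,:2]-C)@RC)*1e3,P[...,2]*1e3]),Z>0
E
python3 - <<'E'
from h import *
p,T=st()
s,P,ok=cloud("scene")
q=s["view"]@np.r_[p-[0,0,.022],1];q=s["intrinsics"]@q[:3];print("tip proj",(q/q[2])[:2])
for v in range(160,190,3): print(v,[tuple(P[v,u].round().astype(int)) for u in range(358,380,4)])
E
```

```text
t 2.4 local mm [-0.8 78.8] z 0.1282 F local [ 0.4 -0.1  1.1] grip 0.002 q [ 0.16  0.33  1.74  0.    1.08 -0.37]
tip proj [366.2846793  190.54894889]
160 [(np.int64(-207), np.int64(160), np.int64(0)), (np.int64(-3), np.int64(68), np.int64(171)), (np.int64(13), np.int64(67), np.int64(183)), (np.int64(25), np.int64(68), np.int64(191)), (np.int64(39), np.int64(68), np.int64(201)), (np.int64(54), np.int64(67), np.int64(212))]
163 [(np.int64(-109), np.int64(113), np.int64(76)), (np.int64(705), np.int64(-282), np.int64(773)), (np.int64(15), np.int64(67), np.int64(178)), (np.int64(29), np.int64(67), np.int64(188)), (np.int64(38), np.int64(68), np.int64(195)), (np.int64(49), np.int64(70), np.int64(202))]
166 [(np.int64(-101), np.int64(109), np.int64(76)), (np.int64(-1), np.int64(68), np.int64(161)), (np.int64(6), np.int64(72), np.int64(165)), (np.int64(28), np.int64(67), np.int64(182)), (np.int64(40), np.int64(68), np.int64(191)), (np.int64(30), np.int64(80), np.int64(180))]
169 [(np.int64(-91), np.int64(105), np.int64(78)), (np.int64(-1), np.int64(68), np.int64(154)), (np.int64(6), np.int64(
[... 1114 characters left out ...]
35)), (np.int64(-53), np.int64(111), np.int64(77)), (np.int64(-52), np.int64(119), np.int64(76)), (np.int64(-53), np.int64(127), np.int64(73))]
184 [(np.int64(-41), np.int64(82), np.int64(88)), (np.int64(-49), np.int64(94), np.int64(78)), (np.int64(-49), np.int64(102), np.int64(76)), (np.int64(-45), np.int64(108), np.int64(78)), (np.int64(-42), np.int64(114), np.int64(78)), (np.int64(-38), np.int64(120), np.int64(79))]
187 [(np.int64(-33), np.int64(79), np.int64(89)), (np.int64(-44), np.int64(92), np.int64(76)), (np.int64(-41), np.int64(99), np.int64(76)), (np.int64(-37), np.int64(104), np.int64(78)), (np.int64(-36), np.int64(112), np.int64(76)), (np.int64(-31), np.int64(117), np.int64(79))]
```

```bash
python3 -m pendant '[{"dx":0.06,"dy":0,"dz":0.01,"ax":0,"ay":0,"az":0},{"dx":0.12,"dy":0,"dz":0.01,"ax":0,"ay":0,"az":0},{"dx":0.12,"dy":0,"dz":0.01,"ax":0,"ay":0,"az":0},{"dx":0.12,"dy":0,"dz":0.01,"ax":0,"ay":0,"az":0}]'
cat >> h.py <<'E'
def tips(y0=60,y1=100,x0=-30,x1=30,zmin=95):
    from rig import arm
    p,T=st();s,P,ok=cloud("scene")
    m=ok&(P[...,2]>zmin)&(P[...,2]<200)&(P[...,0]>x0)&(P[...,0]<x1)&(P[...,1]>y0)&(P[...,1]<y1)
    Q=P[m];v,u=np.nonzero(m);o=np.argsort(Q[:,2])[:8];print(m.sum(),np.c_[Q[o],u[o],v[o]].round().astype(int).tolist())
    return s
E
python3 - <<'E'
from h import *
import cv2
s=tips();cv2.imwrite("pics/s2.png",cv2.resize(s["pixels"][110:260,250:450,::-1],None,fx=4,fy=4,interpolation=cv2.INTER_CUBIC))
E
```

```text
time_s: 2.78
tool_pos: [0.4991, 0.1157, 0.1177]
eef_rot: [-0.256, 1.571, 0.269]
contact_force: [-0.3, -0.4, -0.0]
grip_width: -0.0
t 2.78 local mm [ 0.6 76.9] z 0.1177 F local [-0.5 -0.2 -0. ] grip -0.0 q [ 0.16  0.34  1.75  0.    1.05 -0.37]
533 [[7, 83, 120, 371, 186], [7, 76, 121, 367, 187], [6, 74, 121, 366, 187], [7, 87, 122, 373, 185], [7, 70, 123, 364, 187], [8, 79, 123, 369, 186], [-4, 68, 123, 360, 183], [9, 71, 123, 365, 187]]
```

View pics/s2.png

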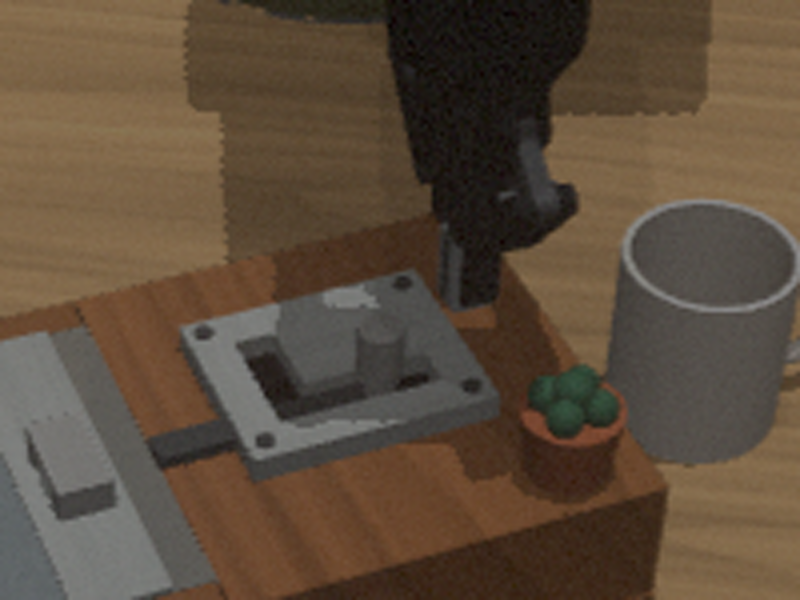

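The fingertip shows about 25 mm higher than nominal (z≈121 mm versus 96 mm), so I'll descend in small guarded steps and watch the force.

```bash
python3 -m pendant '[{"dx":0.03,"dy":0,"dz":0,"ax":0,"ay":0,"az":0},{"dx":0.06,"dy":0,"dz":0,"ax":0,"ay":0,"az":0},{"dx":0.06,"dy":0,"dz":0,"ax":0,"ay":0,"az":0}]'; python3 -m pendant '[{"dx":0.01,"dy":0,"dz":0,"ax":0,"ay":0,"az":0},{"dx":0.02,"dy":0,"dz":0,"ax":0,"ay":0,"az":0},{"dx":0.02,"dy":0,"dz":0,"ax":0,"ay":0,"az":0}]';python3 -m pendant '[{"dx":0.01,"dy":0,"dz":0,"ax":0,"ay":0,"az":0},{"dx":0.02,"dy":0,"dz":0,"ax":0,"ay":0,"az":0},{"dx":0.02,"dy":0,"dz":0,"ax":0,"ay":0,"az":0}]'
python3 - <<'E'
from h import *
tips()
E
```

```text
time_s: 3.08
tool_pos: [0.4988, 0.1154, 0.111]
eef_rot: [2.809, 1.57, -2.949]
contact_force: [0.0, 0.3, 0.2]
grip_width: -0.0
time_s: 3.33
tool_pos: [0.499, 0.1155, 0.1093]
eef_rot: [2.807, 1.571, -2.951]
contact_force: [-0.5, 0.6, -0.4]
grip_width: 0.002
time_s: 3.58
tool_pos: [0.499, 0.1155, 0.1073]
eef_rot: [2.697, 1.571, -3.061]
contact_force: [-0.1, -0.0, -0.3]
grip_width: -0.005
t 3.58 local mm [ 0.4 76.8] z 0.1073 F local [-0.1  0.  -0.3] grip -0.005 q [ 0.16  0.36  1.75  0.    1.03 -0.37]
596 [[6, 71, 110, 364, 192], [7, 80, 111, 369, 191], [8, 81, 111, 370, 191], [6, 69, 111, 363, 192], [7, 85, 112, 372, 190], [7, 78, 112, 368, 191], [8, 72, 112, 365, 192], [9, 73, 112, 366, 192]]
```

No contact at nominal tip 85 mm, so the picture is right and the tip sits about 3 mm above TCP height. Continue down guarded.

```bash
for i in 1 2 3; do python3 -m pendant '[{"dx":0.015,"dy":0,"dz":0,"ax":0,"ay":0,"az":0},{"dx":0.03,"dy":0,"dz":0,"ax":0,"ay":0,"az":0},{"dx":0.03,"dy":0,"dz":0,"ax":0,"ay":0,"az":0}]' | grep -E "pos|force"; done
python3 - <<'E'
from h import *
tips()
E
```

```text
tool_pos: [0.4989, 0.1155, 0.1041]
contact_force: [-0.1, 0.2, -0.1]
tool_pos: [0.4989, 0.1155, 0.1012]
contact_force: [-0.3, -0.3, -0.8]
tool_pos: [0.4989, 0.1155, 0.0982]
contact_force: [0.4, -0.2, -0.6]
t 4.38 local mm [ 0.3 76.9] z 0.0982 F local [ 0.2 -0.3 -0.6] grip -0.001 q [ 0.16  0.37  1.76  0.    1.01 -0.37]
635 [[5, 72, 101, 364, 196], [6, 79, 102, 368, 195], [7, 80, 102, 369, 195], [8, 75, 102, 366, 196], [6, 70, 103, 363, 196], [8, 82, 103, 370, 195], [7, 86, 103, 372, 194], [-5, 67, 103, 359, 192]]
```

```bash
python3 -m pendant '[{"dx":0,"dy":-0.06,"dz":0,"ax":0,"ay":0,"az":0},{"dx":0,"dy":-0.12,"dz":0,"ax":0,"ay":0,"az":0},{"dx":0,"dy":-0.16,"dz":0,"ax":0,"ay":0,"az":0},{"dx":0,"dy":-0.20,"dz":0,"ax":0,"ay":0,"az":0},{"dx":0,"dy":-0.24,"dz":0,"ax":0,"ay":0,"az":0},{"dx":0,"dy":-0.28,"dz":0,"ax":0,"ay":0,"az":0},{"dx":0,"dy":-0.32,"dz":0,"ax":0,"ay":0,"az":0}]'
python3 - <<'E'
from h import *
import cv2
p,T=st();s,P,ok=cloud("scene");cv2.imwrite("pics/s3.png",cv2.resize(s["pixels"][110:260,250:450,::-1],None,fx=4,fy=4,interpolation=cv2.INTER_CUBIC))
E
```

```text
time_s: 5.02
tool_pos: [0.5153, 0.0875, 0.0986]
eef_rot: [-0.052, 1.571, 0.473]
contact_force: [-0.8, 0.9, -0.2]
grip_width: 0.0
t 5.02 local mm [ 0.5 44.4] z 0.0986 F local [-0.3  1.2 -0.2] grip 0.0 q [ 0.1   0.39  1.73  0.    1.02 -0.43]
```

View pics/s3.png

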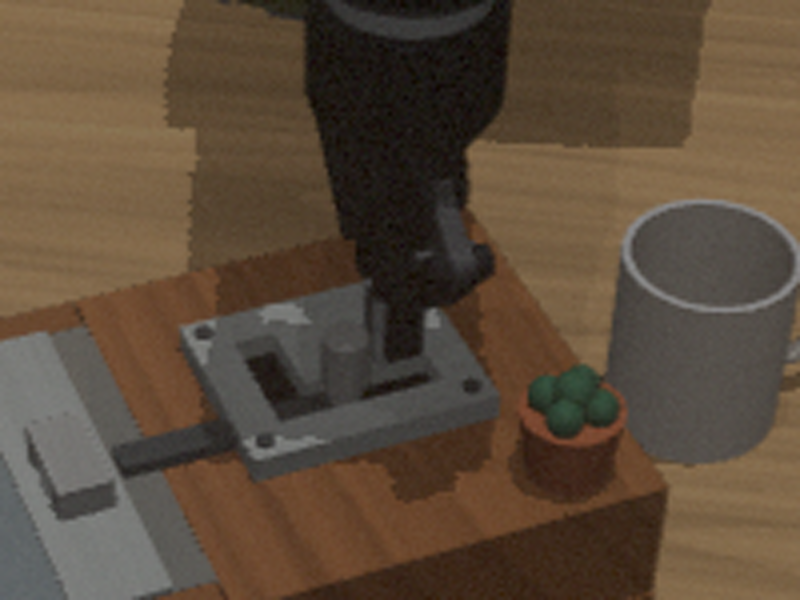

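Pin moved to crop (345,355), fingers in contact, bolt sliding out toward the keeper. Continue.

```bash
python3 -m pendant '[{"dx":0,"dy":-0.04,"dz":0,"ax":0,"ay":0,"az":0},{"dx":0,"dy":-0.08,"dz":0,"ax":0,"ay":0,"az":0},{"dx":0,"dy":-0.12,"dz":0,"ax":0,"ay":0,"az":0},{"dx":0,"dy":-0.16,"dz":0,"ax":0,"ay":0,"az":0},{"dx":0,"dy":-0.19,"dz":0,"ax":0,"ay":0,"az":0},{"dx":0,"dy":-0.22,"dz":0,"ax":0,"ay":0,"az":0},{"dx":0,"dy":-0.22,"dz":0,"ax":0,"ay":0,"az":0}]' | grep force
for i in 1 2 3; do python3 -m pendant '[{"dx":0,"dy":-0.01,"dz":0,"ax":0,"ay":0,"az":0},{"dx":0,"dy":-0.01,"dz":0,"ax":0,"ay":0,"az":0}]' >/dev/null
python3 -c "from h import *;st()"; done
```

```text
contact_force: [-0.5, -0.7, -0.3]
t 5.82 local mm [ 0.5 21.7] z 0.0985 F local [ 0.  -0.   0.4] grip 0.001 q [ 0.06  0.41  1.71 -0.    1.03 -0.47]
t 5.98 local mm [ 0.5 20.8] z 0.0985 F local [-0.1  0.5  0.1] grip 0.001 q [ 0.06  0.41  1.71  0.    1.03 -0.47]
t 6.15 local mm [ 0.5 19.8] z 0.0985 F local [-0.1  0.2 -0.4] grip 0.006 q [ 0.06  0.41  1.7   0.    1.03 -0.47]
```

```bash
for i in 1 2 3; do python3 -m pendant '[{"dx":0,"dy":-0.01,"dz":0,"ax":0,"ay":0,"az":0},{"dx":0,"dy":-0.01,"dz":0,"ax":0,"ay":0,"az":0}]' >/dev/null
python3 - <<'E'
from h import *
from rig import arm
p,T=st(); f=arm.sense()["contact_force"]
if RC.T[1]@f[:2]>4: print("WALL")
E
done
```

```text
t 6.32 local mm [ 0.5 18.9] z 0.0984 F local [ 0.1  2.3 -0. ] grip 0.002 q [ 0.05  0.41  1.7   0.    1.03 -0.47]
t 6.48 local mm [ 0.5 18.6] z 0.0984 F local [-0.3  8.1  3.1] grip 0.001 q [ 0.05  0.41  1.7   0.    1.03 -0.47]
WALL
t 6.65 local mm [ 0.5 18.4] z 0.0984 F local [-1.7 14.9  4.3] grip 0.0 q [ 0.05  0.41  1.7   0.    1.03 -0.47]
WALL
```

```bash
python3 -m pendant '[{"dx":0,"dy":0.08,"dz":0,"ax":0,"ay":0,"az":0},{"dx":0,"dy":0.19,"dz":0,"ax":0,"ay":0,"az":0},{"dx":0,"dy":0.19,"dz":0.2,"ax":0,"ay":0,"az":0},{"dx":0,"dy":0.19,"dz":0.42,"ax":0,"ay":0,"az":0},{"dx":0,"dy":0.19,"dz":0.42,"ax":0,"ay":0,"az":0},{"dx":0,"dy":0.0,"dz":0.42,"ax":0,"ay":0,"az":0},{"dx":0,"dy":-0.18,"dz":0.42,"ax":0,"ay":0,"az":0},{"dx":0,"dy":-0.18,"dz":0.42,"ax":0,"ay":0,"az":0}]'
python3 - <<'E'
from h import *
import cv2
p,T=st();print(T.round(3));s,P,ok=cloud("scene");cv2.imwrite("pics/s4.png",cv2.resize(s["pixels"][110:260,250:450,::-1],None,fx=4,fy=4,interpolation=cv2.INTER_CUBIC))
E
```

```text
time_s: 7.32
tool_pos: [0.5752, 0.0673, 0.0985]
eef_rot: [-1.371, 1.57, -0.847]
contact_force: [0.1, -0.8, -0.5]
grip_width: -0.004
t 7.32 local mm [42.2 -3. ] z 0.0985 F local [-0.3 -0.7 -0.5] grip -0.004 q [ 0.05  0.5   1.57 -0.    1.08 -0.47]
[[ 0.001 -0.5    0.866]
 [-0.001  0.866  0.5  ]
 [-1.    -0.001  0.   ]]
```

View pics/s4.png

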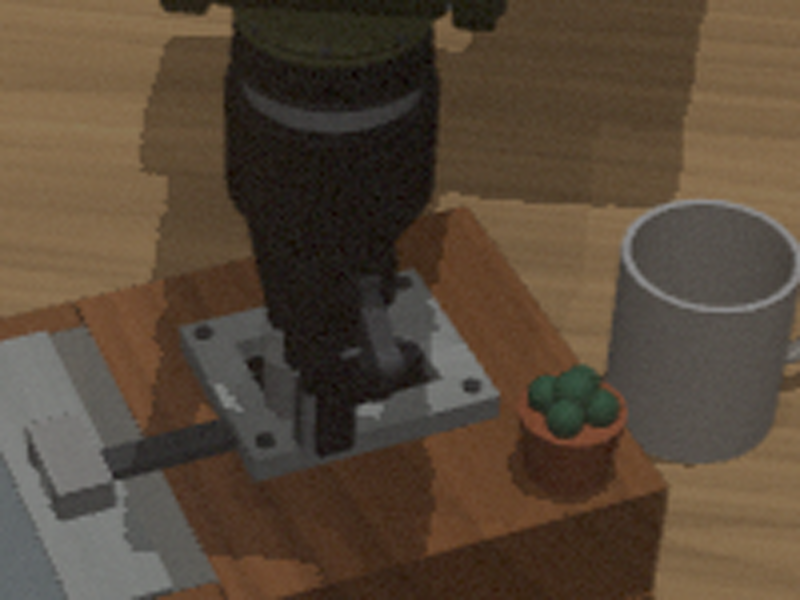

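Fingers now stand at (325,420), on the +x side of the pin (295,390 behind them); bolt fully out. Push along -x.

```bash
python3 -m pendant '[{"dx":0,"dy":0,"dz":-0.07,"ax":0,"ay":0,"az":0},{"dx":0,"dy":0,"dz":-0.13,"ax":0,"ay":0,"az":0},{"dx":0,"dy":0,"dz":-0.16,"ax":0,"ay":0,"az":0},{"dx":0,"dy":0,"dz":-0.19,"ax":0,"ay":0,"az":0},{"dx":0,"dy":0,"dz":-0.22,"ax":0,"ay":0,"az":0},{"dx":0,"dy":0,"dz":-0.25,"ax":0,"ay":0,"az":0},{"dx":0,"dy":0,"dz":-0.25,"ax":0,"ay":0,"az":0}]' >/dev/null; python3 -c "from h import *;st()"
python3 -m pendant '[{"dx":0,"dy":0,"dz":-0.03,"ax":0,"ay":0,"az":0},{"dx":0,"dy":0,"dz":-0.06,"ax":0,"ay":0,"az":0},{"dx":0,"dy":0,"dz":-0.09,"ax":0,"ay":0,"az":0},{"dx":0,"dy":0,"dz":-0.12,"ax":0,"ay":0,"az":0}]'>/dev/null; python3 -c "from h import *;st()"
```

```text
t 7.95 local mm [17.2 -1. ] z 0.0986 F local [1.  0.4 1.1] grip 0.002 q [ 0.04  0.45  1.64  0.    1.05 -0.49]
t 8.28 local mm [ 5.3 -1.2] z 0.0985 F local [2.6 2.1 0.9] grip 0.001 q [ 0.03  0.43  1.67  0.    1.04 -0.5 ]
```

```bash
python3 -m pendant '[{"dx":0,"dy":0,"dz":-0.03,"ax":0,"ay":0,"az":0},{"dx":0,"dy":0,"dz":-0.06,"ax":0,"ay":0,"az":0},{"dx":0,"dy":0,"dz":-0.09,"ax":0,"ay":0,"az":0},{"dx":0,"dy":0,"dz":-0.12,"ax":0,"ay":0,"az":0},{"dx":0,"dy":0,"dz":-0.14,"ax":0,"ay":0,"az":0},{"dx":0,"dy":0,"dz":-0.14,"ax":0,"ay":0,"az":0}]'>/dev/null; python3 -c "from h import *;st()"
for i in 1 2 3; do python3 -m pendant '[{"dx":0,"dy":0,"dz":-0.01,"ax":0,"ay":0,"az":0},{"dx":0,"dy":0,"dz":-0.01,"ax":0,"ay":0,"az":0}]' >/dev/null; python3 -c "from h import *;st()"; done
```

```text
t 8.78 local mm [-8.9 -1.2] z 0.0985 F local [1.  0.3 0.1] grip -0.0 q [ 0.01  0.41  1.7  -0.    1.03 -0.51]
t 8.95 local mm [-9.6 -1.3] z 0.0984 F local [ 0.8  0.6 -0.1] grip -0.001 q [ 0.01  0.41  1.71 -0.    1.03 -0.51]
t 9.12 local mm [-10.6  -1.2] z 0.0984 F local [2.  0.  1.1] grip 0.006 q [ 0.01  0.4   1.71 -0.    1.03 -0.51]
t 9.28 local mm [-11.6  -1.2] z 0.0985 F local [2.1 0.7 0.4] grip -0.001 q [ 0.01  0.4   1.71 -0.    1.03 -0.51]
```

```bash
for i in 1 2 3; do python3 -m pendant '[{"dx":0,"dy":0,"dz":-0.01,"ax":0,"ay":0,"az":0},{"dx":0,"dy":0,"dz":-0.01,"ax":0,"ay":0,"az":0}]' >/dev/null; python3 -c "from h import *;st()"; done
```

```text
t 9.45 local mm [-12.6  -1.2] z 0.0985 F local [ 0.4 -0.1  0.2] grip -0.002 q [ 0.01  0.4   1.71 -0.    1.03 -0.52]
t 9.62 local mm [-13.6  -1.2] z 0.0985 F local [ 1.4  0.8 -0.1] grip -0.001 q [ 0.01  0.4   1.72 -0.    1.03 -0.52]
t 9.78 local mm [-14.   -1.2] z 0.0986 F local [ 6.5  1.2 -2.4] grip 0.0 q [ 0.01  0.4   1.72  0.    1.02 -0.52]
```

End wall felt (6.5 N). Hold briefly, back off along +x, rise clear and look.

```bash
python3 -m pendant '[{"dx":0,"dy":0,"dz":0,"ax":0,"ay":0,"az":0},{"dx":0,"dy":0,"dz":0,"ax":0,"ay":0,"az":0},{"dx":0,"dy":0,"dz":0.1,"ax":0,"ay":0,"az":0},{"dx":0,"dy":0,"dz":0.25,"ax":0,"ay":0,"az":0},{"dx":-0.2,"dy":0,"dz":0.25,"ax":0,"ay":0,"az":0},{"dx":-0.6,"dy":0,"dz":0.25,"ax":0,"ay":0,"az":0},{"dx":-1,"dy":0,"dz":0.25,"ax":0,"ay":0,"az":0},{"dx":-1,"dy":0,"dz":0.25,"ax":0,"ay":0,"az":0}]'
for i in 1 2; do python3 -m pendant '[{"dx":-0.2,"dy":0.4,"dz":-0.1,"ax":0,"ay":0,"az":0},{"dx":-0.3,"dy":0.8,"dz":-0.3,"ax":0,"ay":0,"az":0},{"dx":-0.3,"dy":0.9,"dz":-0.6,"ax":0,"ay":0,"az":0},{"dx":-0.3,"dy":0.9,"dz":-0.6,"ax":0,"ay":0,"az":0},{"dx":-0.3,"dy":0.9,"dz":-0.6,"ax":0,"ay":0,"az":0}]' | grep -E "time|pos";done
python3 - <<'E'
from h import *
import cv2
st();d,P,ok=cloud("top")
a=cv2.resize(d["pixels"][240:360,230:390,::-1],None,fx=5,fy=5,interpolation=cv2.INTER_CUBIC);cv2.imwrite("pics/t5.png",a)
s,P,ok=cloud("scene");cv2.imwrite("pics/s5.png",s["pixels"][:,:,::-1])
E
```

```text
time_s: 10.45
tool_pos: [0.549, 0.0531, 0.2059]
eef_rot: [-0.515, 1.561, 0.01]
contact_force: [1.5, -0.6, 1.3]
grip_width: -0.005
time_s: 10.87
tool_pos: [0.4488, 0.101, 0.2289]
time_s: 11.28
tool_pos: [0.3528, 0.1488, 0.259]
t 11.28 local mm [-109.5  178.8] z 0.259 F local [ 1.4 -0.8  0.2] grip -0.001 q [ 0.3  -0.11  1.9  -0.    1.35 -0.22]
```

View pics/t5.png

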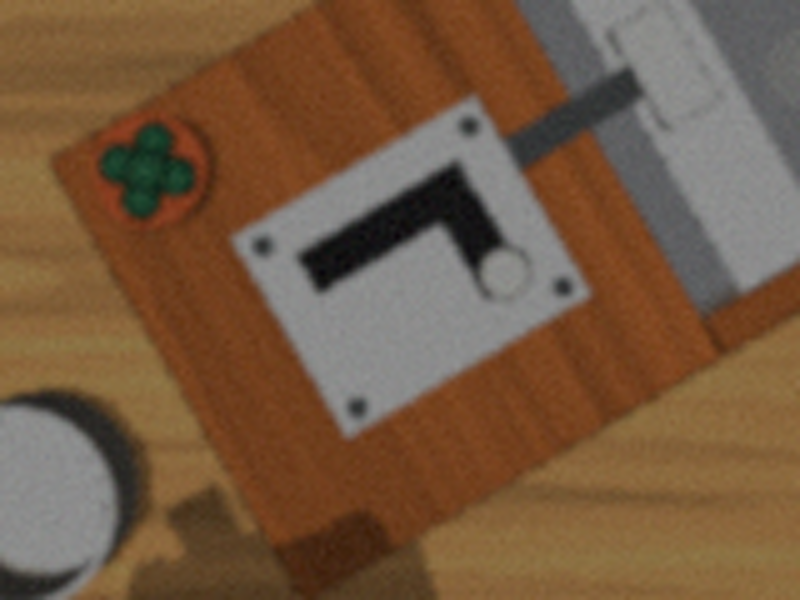

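View pics/s5.png

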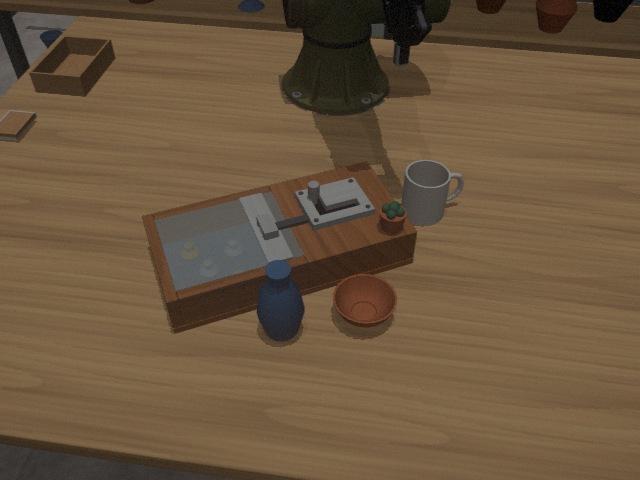

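Top crop: pin at (504,272), at the end of the short leg. Pot, mug, bowl and vase look unmoved. I'll check the numbers, then hand in.

```bash
python3 -m pendant '[{"dx":0,"dy":0,"dz":0,"ax":0,"ay":0,"az":0},{"dx":0,"dy":0,"dz":0,"ax":0,"ay":0,"az":0},{"dx":0,"dy":0,"dz":0,"ax":0,"ay":0,"az":0}]'|head -1
python3 - <<'E'
from h import *
from rig import arm
d=np.load("pics/top0.npz");l=(RC.T@(ray(d,crop((504,272)),.116)-C)*1e3).round(1);print("pin local",l)
if l[0]<-33: arm.finish_job();print("handed in")
E
```

```text
time_s: 11.63
pin local [-36.5  -1.5]
the job is handed in; nothing more can be done
handed in
```

The display case is locked: the pin is at the end of the short leg and the bolt is fully out. I handed the job in at about 11.6 s of the 48 s allowed; no verdict was reported.

- **Pushing:** with the gripper shut, I pushed the pin along the long leg until it met the corner wall (8–15 N). I then moved round to its +x side and pushed it along the short leg until it met the end wall (6.5 N). The pin was never between the fingers or pulled up. I then backed off and moved the arm clear.
- **Final check:** the top picture puts the pin at (-36.5, -1.5) mm in the case frame, so side is about 0.0365 and bolt about 0.0565. The pot, mug, bowl and vase look unmoved in both cameras. I checked these four, and that the pin is down, by eye only.
- **What disagreed:**
    - The shut fingertips ended about 3 mm above the TCP height, not the stated 22 mm below it. I went down in small steps watching the force and the depth image until they stood beside the pin head.
    - The short-leg wall came about 1.5 mm later than I expected from the nominal finger thickness.
    - The first move call was refused as "invalid input" because each row needs all six keys.

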